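# Clear the turner and shut the clip-lid biscuit canister

### The arm

A 7-joint arm with a two-finger parallel gripper is mounted at the origin on the work surface. World frame = base frame: x ahead of the robot, y to its left, z up, the work surface at z = 0. Lengths are in m, angles in rad, forces in N, time in s.
With the tool pointing down it reaches from about 0.425 to 0.875 m from the base axis. Payload 4.7 kg.
Tool frame: the origin (TCP) lies between the finger pads; the fingertips stand 11 mm ahead of it and the grasp point (between the pads) lies 8 mm behind it; z points along the fingers, y is the line along which they close (so a half turn about z gives the same grasp; the last joint's range is limited). The gripper opens to 87 mm and grips with 3 to 60 N. Pads are 19 mm wide; open, the fingers measure 117 mm over their backs; the gripper's body (75 mm by 190 mm) begins 51 mm behind the grasp point.
Start: joints at [1.227, 0.321, -0.07, 1.45, 0.023, 1.371, -0.057], TCP at [0.228, -0.609, 0.234] pointing down, gripper open.
Joint ranges: [-2.86, 2.86], [-0.3, 2.09], [-1.38, 1.24], [0.06, 2.45], [-1.56, 4.7], [0.09, 2.05], [-2.69, 2.69]. Speed limits (rad/s): [2.57, 2.57, 3.14, 3.14, 3.14, 3.14, 3.14].

### API

Orientations are given as a rotation vector (axis times angle).
In Python, from bench import ctrl gives the robot as it stands. The module is installed in compiled form; this text tells all that it offers.
- The arm moves only by the shell command python3 -m inch 'ROWS' [FORCE]. ROWS is JSON, a list of rows, each an object with "slide": the shift along the tool's x, y, z scaled (see below), a list of three; "angular": the turn, a rotation vector about the tool's x, y, z scaled (see below), a list of three; "claw": the opening, from -1 (shut) to 1 (fully open). In form: [{"slide": [tx, ty, tz], "angular": [rx, ry, rz], "claw": claw}, ...]. A call has 1 to 10 rows; each row is the pose to reach, as a shift and turn from the pose commanded when the call began, along the tool's axes at that moment; what a row does not reach only later rows make up. The controller multiplies each number of a shift by 0.25 m and each number of a turn by 30 degrees. A row lasts 1/10 s, in which the tool goes at most 50 mm and 8.59 degrees, less where a joint would pass 70% of its speed; a pose out of reach is approached as far as the arm can. A call with a number of a shift or a turn outside -1 to 1 is refused whole. A call with a gripper value outside its range is refused whole. The fingers move at their own pace and stop on an object; FORCE is the grip in N (left out, the last holds). Time passes only in rows, so rows that repeat a pose let the fingers close. It gives the time, the measured TCP pose, the force, the opening and the grip force at its end, in the units of the state.
- ctrl.get_state(): the state, without advancing time (a new reading comes with each control period).
- ctrl.get_image(name): name is "scene" or "side" or "wrist"; returns a dict with "color" (384x512x3 uint8, red, green, blue), "depth" (384x512 float32, m along the optical axis (not along the pixel's ray), 0 where there is no reading), "camera_matrix" (3x3 intrinsics, pixels), "extrinsics" (4x4, takes a point from camera to world coordinates); the wrist camera has in their place "tool_from_camera" (4x4, takes a point from camera to tool coordinates, whose origin is the TCP and whose axes are the flange's). Camera axes: x right, y up, looking along -z (the intrinsics and any distortion apply to the point x, -y, -z); pixel columns grow to the right and rows downward; lengths in m; the calibration is good to about 2 mm. A picture is of the moment at which its call begins: read the wrist's pose just before it.
- ctrl.close_job(): hands the job in; it is judged then, once.
Trained networks look in the newest picture that a camera, given by its name, has taken for a name from the list of things; names that differ only in an ending like _2 or _b are one class to them, and where a whole thing is asked for, a point or a joint stands for the part that bears it (a point fixed in the world has none). Each returns a list of dicts, best first, with "confidence" (0 to 1); they miss things now and then, are a little off and sometimes report something else, mostly with a low value. They report only what shows in the picture. A call takes as long as a camera call. They do not tell look-alikes from the thing itself.
- ctrl.find_in(query, camera): "bbox" ([centre column, centre row, width, height] in pixels, round what is visible of it).
- ctrl.outline_of(query, camera): "mask" (384x512 bool, what is visible of it) and "bbox" ([centre column, centre row, width, height] in pixels, round what is visible of it).
The state is a dict: "time": time; "joint_positions": joint angles; "qd": joint speeds; "joint_torque": joint torques, N m; "position": TCP position; "tool_rot": TCP orientation; "ft_force": force on the tool from outside, world axes, zero at the start; "torque": the same for the moment, N m; "grip_width": opening from 0.0 (shut) to 1.0 (fully open); "grip_force": force on a finger pad.
Only numpy, scipy, OpenCV 4.12 (cv2) and the standard library are available. Lean on these libraries where they do the work, as an engineer would, in place of code of your own. Each camera call takes 0.05 s, during which the arm holds its last target. There are 200 camera calls.

### The job

The biscuit canister has been filled, but a wooden turner was left lying across its open mouth. Lay the turner flat on the white chopping board without dropping it, then swing the canister's lid fully shut without slamming it, and only when the lid is down fold the clip on its front edge down until it is fully home against the canister's front. Leave the other kitchen things where they are.

Things in the scene. Friction and masses are not known exactly. Their poses are not given: they have to be found in the camera images.
- canister: White plastic box-shaped canister, fixed to the worktop, outside 130 (its x, front to back) x 140 (its y) x 110 mm tall, walls 4 mm, filled with biscuits up to 68 mm above the worktop. Origin: centre of its underside. Its front (the clip side) faces its -x; the lid's hinge line runs along the top of its +x wall.
- lid_hinge (a point): Middle of the lid's hinge line: on the canister's rear (+x) wall at x = +65 mm, 110 mm above its origin. The axis is the canister's y.
- canister_lid (a joint): Angle of the grey lid: 0 shut (level on the rim), 1.57 upright, 2.0 fully open. A plate 135 mm (hinge to front edge) x 146 x 10 mm thick; its underside passes through the hinge line, its outer face is 120 mm above the worktop when shut (raised panel 2.5 mm is look only). Stiff hinge (0.17 N m): stays where it is left, 0.5 to 2 N at the front edge moves it. Weighs 0.12 kg.
- lid_edge (a point): Middle of the lid's front edge on its outer face, 135 mm from the hinge line and 10 mm out from its underside (when open this is the top edge, on the side turned away from the mouth).
- canister_clip (a joint): Angle of the grey clip relative to the lid: 0 folded fully down (square to the lid; with the lid shut it lies flat against the canister's front), 1.57 in line with the lid (with the lid shut it juts level out to the canister's -x). A flap 80 mm wide (canister's y), 40 mm long, 5 mm thick. Stiff hinge (0.03 N m): stays where it is left, about 1 N at its tip moves it.
- clip_hinge (a point): Middle of the clip's hinge line, on the lid's front edge, 135 mm from the lid's hinge line and 6 mm out from the lid's underside. With the lid shut it lies at x = -70 mm, 116 mm high in the canister's frame; the clip folded home then reaches down to 76 mm, its outer face at x = -75 mm.
- clip_tip (a point): Middle of the clip's free edge, 40 mm from the clip's hinge line.
- turner: Wooden turner (flat spatula), 217 mm long, 45 g, flat underside. Origin: on the underside at the place to grip, within 8 mm of the centre of mass. Handle 16 mm wide, 12 mm thick, from x = -115 to +35 mm; blade 52 mm wide, 6 mm thick, from +30 to +102 mm; z up. Starts flat across the canister's rim, underside 110 mm high, jutting out over both side walls.
- turner_grip (a point): Middle of the turner's handle thickness above its origin (6 mm above the underside).
- board: White plastic chopping board, fixed, 170 (its x) x 250 (its y) x 12 mm thick. Origin: centre of its underside.
- board_top (a point): Centre of the board's upper face, 12 mm above the worktop.
- bowl: Clear glass bowl, 200 mm across the rim, 90 mm high, standing at the back; origin centre of its foot. Bystander.
- honey_jar: Amber glass jar with a white cap, 56 mm across, 85 mm high; origin centre of its foot. Bystander, standing in the gap between canister and board.
- mug: White mug, 80 mm across, 90 mm high; origin centre of its foot. Bystander.
- mixer: Grey hand mixer standing on its heel, about 190 mm high, its beaters pointing level along its +x, reaching 185 mm from its origin at its foot; its handle to -x. Bystander on the left.
- egg_beater: Aluminium rotary egg beater lying flat, 290 mm long along its x, with a black grip (-x end) and a crank wheel on top, up to 75 mm high; origin under its middle. Bystander in front on the left.
- dipper: Wooden honey dipper lying flat, 160 mm long along its x, head 32 mm thick at the +x end; origin under its middle. Bystander on the right.
Things that resemble listed ones, but are neither listed nor needed, are in the scene too. There is more than one size of the turner; the job needs the largest.

How it is judged:
By the outcome, as a careful person would: the job done as asked, in the order asked, and still so for the second after the job is handed in, with the robot touching nothing.
It also fails if it takes over 67 s, if anything falls off the work surface, if the arm or the gripper's body presses on something with over 40 N, if the wrist force passes 120 N, or if a joint passes its speed limit or range.

## Working session

There is one attempt and no reset: what is moved stays moved. The work goes in short steps, Python scripts to look and compute and a shell command to move; the robot and the scene stay as the last step left them, time stands still between calls to the robot, and variables do not carry over. Pictures are saved under pics/ and viewed, at most 10 in all, crops included, and the job is handed in when it is done.

```bash
mkdir -p pics; cat > h.py <<'E'
import numpy as np, cv2
from scipy.spatial.transform import Rotation as R
from bench import ctrl
def pts(im, T=None):
    K=im["camera_matrix"]; d=im["depth"]; v,u=np.mgrid[:384,:512]
    X=(u-K[0,2])/K[0,0]*d; Y=(v-K[1,2])/K[1,1]*d
    P=np.stack([X,-Y,-d],-1)
    T=im["extrinsics"] if T is None else T
    return P@T[:3,:3].T+T[:3,3]
def save(im,n): cv2.imwrite(n,im["color"][...,::-1])
def wristT(im,s):
    T=np.eye(4);T[:3,:3]=R.from_rotvec(s["tool_rot"]).as_matrix();T[:3,3]=s["position"]
    return T@im["tool_from_camera"]
E
python3 - <<'E'
from h import *
print(ctrl.get_state())
ims=[]
for c in("scene","side"):
    im=ctrl.get_image(c);P=pts(im);np.save(f"{c}.npy",P)
    ims.append(im["color"]);print(c,im["extrinsics"].round(3).tolist(),im["camera_matrix"].tolist())
    for q in("turner","canister","canister_lid","canister_clip","board","honey_jar","mug","bowl","mixer","egg_beater","dipper"):
        for r in ctrl.outline_of(q,c):
            m=r["mask"]&(im["depth"]>0)
            if r["confidence"]>.3 and m.sum()>5:
                p=P[m];print(q,round(r["confidence"],2),np.round(r["bbox"]),np.percentile(p,[2,50,98],axis=0).round(3).tolist())
for c,i in zip("ab",ims): cv2.imwrite(f"pics/{c}.png",cv2.resize(i,(800,600))[...,::-1])
E
```

```text
{'time': 0.0, 'joint_positions': array([ 1.22710852,  0.32185053, -0.07007812,  1.45167804,  0.0226223 ,
        1.37080977, -0.0568692 ]), 'qd': array([-0.00067047, -0.00182125,  0.00144573, -0.00030574,  0.00017471,
        0.00042054,  0.00126531]), 'joint_torque': array([-9.00586042e-05, -4.91287458e+01, -4.03918857e-01, -3.12527239e+01,
       -6.37667114e-02,  4.38751420e-02,  1.74004763e-04]), 'position': array([ 0.22738555, -0.60835392,  0.23244206]), 'tool_rot': array([-3.08956811e+00, -5.58772560e-01,  7.35941037e-04]), 'ft_force': array([ 0.09348434, -0.23135039,  1.41284193]), 'torque': array([ 0.01171795, -0.05593523,  0.02947358]), 'grip_force': 0.0, 'grip_width': 1.0003052503399312}
scene [[-0.137, -0.713, 0.688, 1.577], [0.991, -0.095, 0.099, 0.134], [-0.005, 0.695, 0.719, 1.196], [0.0, 0.0, 0.0, 1.0]] [[492.89725829265797, 0.0, 257.8324669526985], [0.0, 492.89725829265797, 189.37102423612828], [0.0, 0.0, 1.0]]
turner 0.72 [305. 182.  24.   7.] [[0.481, 0.083, 0.111], [0.498, 0.117, 0.119], [0.515, 0.157, 0.125]]
turner 0.66 [233. 163.  44.   9.] [[0.295, -0.206, -0.0
[... 2629 characters left out ...]
 30.] [[0.423, 0.085, 0.083], [0.466, 0.211, 0.117], [0.505, 0.285, 0.124]]
honey_jar 0.56 [234. 203.  16.  30.] [[0.401, -0.028, 0.003], [0.427, -0.018, 0.054], [0.454, 0.021, 0.086]]
mug 0.84 [172. 283.  38.  46.] [[0.237, -0.408, 0.003], [0.276, -0.387, 0.056], [0.311, -0.311, 0.09]]
bowl 0.61 [339. 194.  59.  46.] [[0.701, -0.079, 0.007], [0.795, 0.061, 0.057], [0.878, 0.111, 0.09]]
mixer 0.96 [287. 134.  52.  45.] [[0.539, 0.382, 0.005], [0.64, 0.393, 0.123], [0.743, 0.449, 0.19]]
egg_beater 0.76 [193. 161.  18.  40.] [[0.227, 0.211, -0.001], [0.265, 0.287, 0.041], [0.287, 0.47, 0.068]]
dipper 0.93 [260. 315.  64.   8.] [[0.435, -0.464, 0.0], [0.533, -0.45, 0.016], [0.581, -0.44, 0.03]]
```

View pics/a.png

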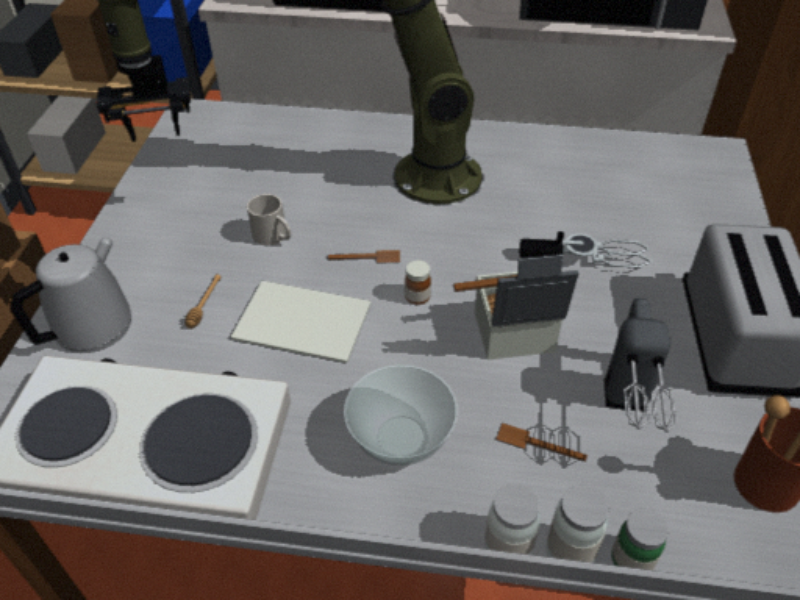

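View pics/b.png

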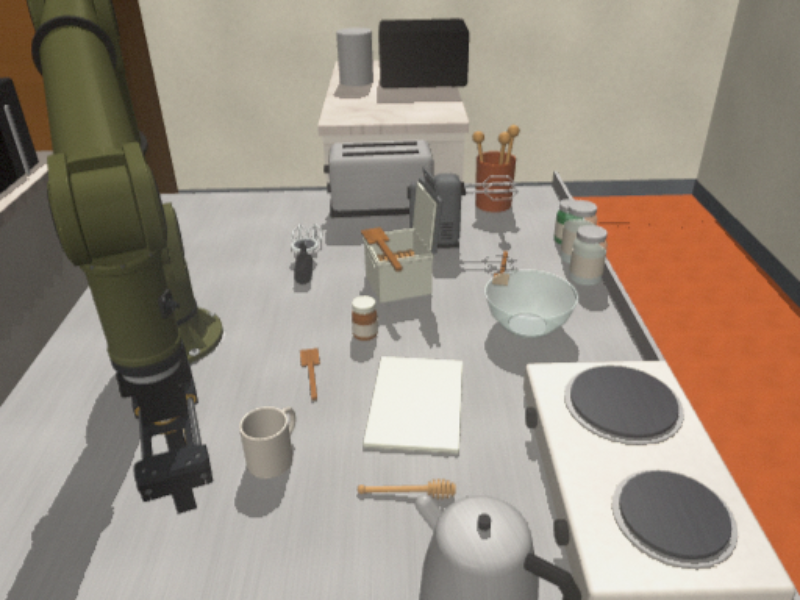

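```bash
python3 - <<'E'
from h import *
# joint clouds from saved
A=np.concatenate([np.load(c+".npy").reshape(-1,3) for c in("scene","side")])
def box(lo,hi): 
    return A[((A>lo)&(A<hi)).all(1)]
t=box([.40,.05,.113],[.53,.32,.132]); 
def rect(p,n): print(n,len(p),cv2.minAreaRect((p[:,:2]*1000).astype(np.float32)), np.percentile(p[:,2],[5,50,95]).round(4))
rect(t,"turner?")
import scipy
S=np.load("side.npy").reshape(-1,3)
t2=S[((S>[.40,.05,.113])&(S<[.53,.32,.132])).all(1)]
rect(t2,"side only");print((t2[::max(1,len(t2)//60)]*1000).round().astype(int).tolist())
rect(box([.41,-.38,.008],[.66,-.08,.02]),"board")
rim=box([.40,.1,.095],[.62,.32,.1125]); rect(rim,"rim")
lid=box([.53,.14,.13],[.62,.31,.30]); c=lid.mean(0);u,s,v=np.linalg.svd(lid-c,full_matrices=False);print("lid",c,v[2],s)
for z in np.arange(.12,.29,.01):
    q=lid[(abs(lid[:,2]-z)<.005)&(abs(lid[:,1]-.23)<.02)]
    if len(q):print(z.round(3),q[:,0].min().round(3),np.median(q[:,0]).round(3),q[:,0].max().round(3))
E
```

```text
turner? 377 ((473.7364196777344, 182.81443786621094), (51.870506286621094, 219.67568969726562), 20.26604461669922) [0.114  0.1186 0.1234]
side only 222 ((473.7364196777344, 182.81443786621094), (51.870506286621094, 219.67568969726562), 20.26604461669922) [0.1139 0.1177 0.1232]
[[453, 289, 117], [434, 281, 118], [446, 285, 115], [458, 278, 118], [419, 278, 115], [430, 275, 116], [442, 273, 117], [454, 275, 116], [465, 279, 113], [423, 267, 116], [435, 266, 116], [446, 268, 115], [458, 265, 117], [469, 263, 117], [435, 256, 117], [446, 260, 115], [458, 257, 116], [469, 256, 116], [423, 253, 115], [435, 255, 114], [446, 255, 113], [458, 251, 115], [469, 246, 118], [428, 239, 118], [439, 245, 114], [454, 241, 116], [465, 241, 116], [428, 238, 114], [439, 230, 118], [450, 236, 115], [462, 218, 123], [473, 231, 117], [432, 224, 117], [443, 224, 117], [454, 222, 118], [466, 211, 123], [477, 224, 116], [443, 211, 119], [455, 209, 120], [466, 207, 121], [440, 211, 115], [454, 211, 115], [466, 201, 120], [458, 199, 117], [470, 187, 123], [462, 185, 120], [473, 185, 120], [466, 175, 121], [477,
[... 467 characters left out ...]
952850341797), (255.7315216064453, 177.41171264648438), 82.84366607666016) [0.0087 0.0115 0.0148]
rim 500 ((509.3383483886719, 200.6487579345703), (146.68856811523438, 175.132568359375), 16.03304100036621) [0.0961 0.1054 0.1117]
lid [0.5824818  0.22547552 0.20607694] [ 0.962988    0.26202907 -0.06320503] [2.0660841  1.90577144 0.36673976]
0.13 0.556 0.58 0.587
0.14 0.553 0.579 0.589
0.15 0.557 0.58 0.59
0.16 0.556 0.582 0.592
0.17 0.557 0.582 0.592
0.18 0.557 0.585 0.593
0.19 0.56 0.585 0.595
0.2 0.561 0.588 0.596
0.21 0.561 0.585 0.597
0.22 0.564 0.588 0.597
0.23 0.564 0.585 0.597
0.24 0.57 0.589 0.598
0.25 0.578 0.587 0.597
0.26 0.575 0.585 0.596
0.27 0.572 0.583 0.592
0.28 0.568 0.58 0.59
```

The side view (b.png) shows the turner lying across the canister at about px (382,248), with its blade to the left and rear. The lid is upright and the clip is at its top (430,190). The board is at (415,405). The small turners at (312,372) and (503,265) are decoys. I'll swing over for a wrist view.

```bash
cat >> h.py <<'E'
def down(yaw):  # tool down, tool y axis at world yaw
    y=np.array([np.cos(yaw),np.sin(yaw),0]);z=np.array([0,0,-1.]);return np.stack([np.cross(y,z),y,z],1)
def goal(p,Rd=None,frm=None):
    s=ctrl.get_state(); R0=R.from_rotvec(s["tool_rot"]).as_matrix() ; p0=np.array(s["position"])
    if frm is not None: p0,R0=frm
    sl=R0.T@(np.array(p)-p0)/.25
    an=np.zeros(3) if Rd is None else np.degrees(R.from_matrix(R0.T@Rd).as_rotvec())/30
    print("slide",sl.round(3).tolist(),"ang",an.round(3).tolist(),"dist",np.linalg.norm(sl)*.25,"t",s["time"])
E
python3 -m inch '[{"slide":[0.99,-0.36,-0.68],"angular":[0,0,-1],"claw":1},{"slide":[0.99,-0.36,-0.68],"angular":[0,0,-1],"claw":1},{"slide":[0.99,-0.36,-0.68],"angular":[0,0,-1],"claw":1},{"slide":[0.99,-0.36,-0.68],"angular":[0,0,-1],"claw":1},{"slide":[0.99,-0.36,-0.68],"angular":[0,0,-1],"claw":1},{"slide":[0.99,-0.36,-0.68],"angular":[0,0,-1],"claw":1},{"slide":[0.99,-0.36,-0.68],"angular":[0,0,-1],"claw":1},{"slide":[0.99,-0.36,-0.68],"angular":[0,0,-1],"claw":0.5}]'
python3 -c "
from h import *
goal([.48,-.2,.42],down(np.radians(-10)))"
```

```text
time: 2.0
position: [0.4304, -0.4361, 0.4052]
tool_rot: [2.836, 1.346, 0.003]
ft_force: [-0.5, -0.8, -0.5]
grip_width: 0.963
grip_force: 0.0
slide [0.857, -0.443, -0.06] ang [0.006, 0.001, -0.974] dist 0.24169545363091868 t 2.0
```

```bash
python3 -m inch '[{"slide":[0.86,-0.44,-0.06],"angular":[0,0,-0.97],"claw":0},{"slide":[0.86,-0.44,-0.06],"angular":[0,0,-0.97],"claw":0},{"slide":[0.86,-0.44,-0.06],"angular":[0,0,-0.97],"claw":0},{"slide":[0.86,-0.44,-0.06],"angular":[0,0,-0.97],"claw":0},{"slide":[0.86,-0.44,-0.06],"angular":[0,0,-0.97],"claw":0},{"slide":[0.86,-0.44,-0.06],"angular":[0,0,-0.97],"claw":0},{"slide":[0.86,-0.44,-0.06],"angular":[0,0,-0.97],"claw":0}]'
python3 -c "
from h import *
goal([.45,.04,.45],down(np.radians(20)))"
```

```text
time: 2.7
position: [0.4788, -0.2033, 0.4177]
tool_rot: [-2.415, -2.009, 0.003]
ft_force: [0.2, -0.1, -0.8]
grip_width: 0.502
grip_force: 0.0
slide [0.936, -0.29, -0.13] ang [-0.003, 0.002, -1.016] dist 0.24710643270426827 t 2.7
```

```bash
python3 -m inch '[{"slide":[0.94,-0.29,-0.13],"angular":[0,0,-1],"claw":0},{"slide":[0.94,-0.29,-0.13],"angular":[0,0,-1],"claw":0},{"slide":[0.94,-0.29,-0.13],"angular":[0,0,-1],"claw":0},{"slide":[0.94,-0.29,-0.13],"angular":[0,0,-1],"claw":0},{"slide":[0.94,-0.29,-0.13],"angular":[0,0,-1],"claw":0},{"slide":[0.94,-0.29,-0.13],"angular":[0,0,-1],"claw":0},{"slide":[0.94,-0.29,-0.13],"angular":[0,0,-1],"claw":0},{"slide":[0.94,-0.29,-0.13],"angular":[0,0,-1],"claw":0}]'
python3 - <<'E'
from h import *
s=ctrl.get_state();im=ctrl.get_image("wrist");T=wristT(im,s);P=pts(im,T);np.save("w.npy",P)
print(im["tool_from_camera"].round(3).tolist())
save(im,"pics/w1.png")
for q in("turner","canister","canister_lid","canister_clip","honey_jar"):
    for r in ctrl.outline_of(q,"wrist"):
        m=r["mask"]&(im["depth"]>0)
        if r["confidence"]>.3 and m.sum()>5:
            p=P[m];print(q,round(r["confidence"],2),np.round(r["bbox"]),np.percentile(p,[2,50,98],axis=0).round(3).tolist())
A=P.reshape(-1,3)
def box(lo,hi): return A[((A>lo)&(A<hi)).all(1)]
def rect(p,n): print(n,len(p),cv2.minAreaRect((p[:,:2]*1000).astype(np.float32)), np.percentile(p[:,2],[5,50,95]).round(4))
rect(box([.40,.05,.1125],[.53,.32,.132]),"turner")
h=box([.40,.05,.1185],[.53,.23,.128]);rect(h,"handle");print(cv2.fitLine(h[:,:2].astype(np.float32),2,0,.01,.01).ravel())
rect(box([.40,.1,.1],[.6,.32,.132]),"rim+")
E
```

```text
time: 3.5
position: [0.4513, 0.0387, 0.4502]
tool_rot: [-1.817, -2.561, 0.002]
ft_force: [0.3, -0.7, -0.0]
grip_width: 0.497
grip_force: 0.0
[[0.001, 0.954, 0.301, 0.082], [1.0, -0.001, 0.0, -0.0], [0.0, 0.301, -0.954, -0.151], [0.0, 0.0, 0.0, 1.0]]
turner 0.95 [306.  69.  35. 139.] [[0.427, 0.088, 0.104], [0.466, 0.223, 0.117], [0.506, 0.268, 0.124]]
turner 0.85 [177. 197.  19.  74.] [[0.296, -0.207, 0.002], [0.322, -0.097, 0.006], [0.339, -0.057, 0.011]]
turner 0.71 [460.  82.  70.  86.] [[0.74, 0.192, -0.0], [0.769, 0.239, 0.005], [0.791, 0.343, 0.011]]
canister_lid 0.81 [409.  58.  98. 112.] [[0.548, 0.163, 0.121], [0.573, 0.225, 0.219], [0.598, 0.282, 0.283]]
canister_lid 0.57 [306.  71.  40. 143.] [[0.427, 0.089, 0.064], [0.466, 0.223, 0.117], [0.508, 0.268, 0.124]]
canister_clip 0.96 [440.  41.  38.  80.] [[0.568, 0.195, 0.244], [0.579, 0.231, 0.275], [0.592, 0.268, 0.285]]
honey_jar 0.91 [240. 163.  31.  34.] [[0.405, -0.023, 0.001], [0.428, 0.007, 0.085], [0.453, 0.027, 0.087]]
honey_jar 0.37 [440.  43.  37.  86.] [[0.568, 0.194, 0.244], [0.579, 0.231, 0.27], [0.593, 0.268, 0.284]]
turner 2548 ((480.9534606933594, 175.76211547851562), (70.93900299072266, 196.0985870361328), 19.753538131713867) [0.1149 0.1173 0.1233]
handle 1089 ((482.060791015625, 155.35317993164062), (28.8614444732666, 157.17889404296875), 24.152254104614258) [0.1199 0.122  0.1238]
[ 0.32018903 -0.94735366  0.48198047  0.15479223]
rim+ 4107 ((507.8199462890625, 194.14788818359375), (136.38101196289062, 178.63595581054688), 16.16924476623535) [0.104  0.1163 0.1254]
```

View pics/w1.png

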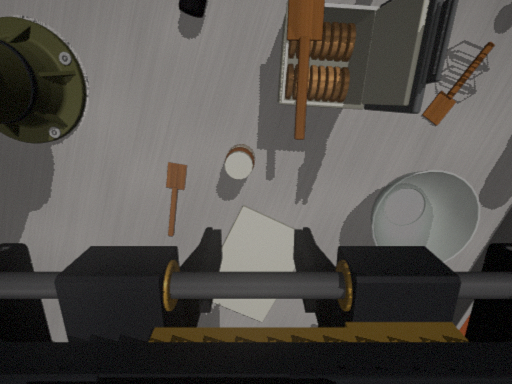

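The wrist view shows the handle end at px (300,136), the turner running up to its blade at (305,15), and the canister's right wall at row ~105 from col 282 to 430. The lid stands open at cols 365–455, with the clip on top.

```bash
python3 - <<'E'
from h import *
P=np.load("w.npy");A=P.reshape(-1,3)
def box(lo,hi): return A[((A>lo)&(A<hi)).all(1)]
h=box([.45,.06,.1175],[.53,.20,.128]); u=np.array([-.32,.947]);n=np.array([.947,.32])
for it in range(3):
    a=h[:,:2]@u;b=h[:,:2]@n
    # centre of extents per slice
    ks=np.arange(a.min()+.01,a.max()-.01,.008);c=[];
    for k in ks:
        q=b[(abs(a-k)<.004)]; c.append((np.percentile(q,3)+np.percentile(q,97))/2)
    k=np.polyfit(ks,c,1); print("slope",k, "amin",np.percentile(a,.5),"width",np.ptp(q))
    u=u+k[0]*n;u/=np.linalg.norm(u);n=np.array([u[1],-u[0]])
a=h[:,:2]@u;b=h[:,:2]@n
a0=np.percentile(a,.5)
o=u*(a0+.115)+n*np.median(b);print("yaw of u",np.degrees(np.arctan2(u[1],u[0])),"origin",o, "perp yaw",np.degrees(np.arctan2(n[1],n[0])))
# lid (inner face, from wrist)
L=box([.54,.15,.135],[.61,.30,.235]);
for _ in range(4):
    c=L.mean(0);v=np.linalg.svd(L-c,full_matrices=False)[2][2];v*=np.sign(v[0]);d=(L-c)@v;L=L[abs(d)<max(.002,np.std(d))]
print("lid n",v,c,len(L),"yaw",np.degrees(np.arctan2(v[1],v[0])),"angle",np.arctan2(np.hypot(v[0],v[1]),-v[2]))
hz=.110;e=v[:2]/np.hypot(*v[:2]);
# hinge line: points at z=.11 on plane
t=(v[2]*(c[2]-hz))/np.hypot(*v[:2]); dist=c[:2]@e+ (c[2]-hz)*v[2]/np.hypot(*v[:2]); print("hinge dist along e",dist)
f=np.array([-e[1],e[0]])
W=box([.54,.12,.13],[.62,.33,.28]);print("lid lateral",np.percentile(W[:,:2]@f,[1,99]))
rim=box([.40,.1,.1055],[.56,.32,.1125]);x=rim[:,:2]@e;y=rim[:,:2]@f;print("rim x",np.percentile(x,[1,5]),"y",np.percentile(y,[1,3,97,99]))
lat=np.mean(np.percentile(W[:,:2]@f,[1,99]))
C=e*(dist-.065)+f*lat;print("canister centre",C,"origin in can",(o-C)@e,(o-C)@f)
cl=box([.55,.15,.243],[.62,.30,.30]);q=np.c_[cl[:,:2]@e-dist,cl[:,:2]@f-lat,cl[:,2]-.11];
for z in np.arange(.135,.18,.005):
    r=q[abs(q[:,2]-z)<.0025]
    if len(r):print(z.round(3),np.percentile(r,[2,50,98],axis=0).round(3)[:,:2].tolist())
S=np.load("side.npy").reshape(-1,3);S=S[((S>[.54,.17,.12])&(S<[.62,.3,.3])).all(1)];q=np.c_[S[:,:2]@e-dist,S[:,:2]@f-lat,S[:,2]-.11]
goal([*(o),.20],down(np.arctan2(n[1],n[0])))
E
```

```text
slope [0.0016235  0.50610371] amin -0.08540283583054814 width 0.01481604248082058
slope [8.58629543e-05 5.06304026e-01] amin -0.08461899103724371 width 0.014831080306196287
slope [-2.64549107e-07  5.06304015e-01] amin -0.08457574174630217 width 0.014831564440217826
yaw of u 108.57265926299932 origin [0.47001095 0.19002217] perp yaw 18.572659262999316
lid n [ 0.95590902  0.27525321 -0.10234072] [0.56639043 0.22927285 0.18898328] 3963 yaw 16.063711151321698 angle 1.4682761100469188
hinge dist along e 0.5995908116858307
lid lateral [-0.00925754  0.12085777]
rim x [0.4748392  0.47587177] y [-0.00932645 -0.00823131  0.1318222   0.13365726]
canister centre [0.49827727 0.20154591] origin in can -0.030351337784490888 -0.0032523295480707762
0.135 [[0.02, -0.063], [0.023, -0.01], [0.028, 0.047]]
0.14 [[0.023, -0.033], [0.025, 0.008], [0.026, 0.043]]
0.145 [[0.023, -0.033], [0.024, 0.008], [0.025, 0.043]]
0.15 [[0.022, -0.032], [0.023, 0.006], [0.023, 0.043]]
0.155 [[0.021, -0.033], [0.021, 0.003], [0.023, 0.041]]
0.16 [[0.02, -0.034], [0.02, -0.03], [0.023, -0.026]]
0.165 [[0.015, -0.032], [0.017, 0.007], [0.019, 0.037]]
0.17 [[0.016, -0.032], [0.018, 0.004], [0.022, 0.037]]
0.175 [[0.017, -0.032], [0.019, 0.004], [0.021, 0.036]]
slide [0.535, 0.271, 1.003] ang [-0.001, -0.001, 0.031] dist 0.2921911777142984 t 3.8
```

```bash
python3 -m inch '[{"slide":[0.53,0.27,0.3],"angular":[0,0,0.03],"claw":0},{"slide":[0.53,0.27,0.3],"angular":[0,0,0.03],"claw":0},{"slide":[0.53,0.27,0.3],"angular":[0,0,0.03],"claw":0},{"slide":[0.53,0.27,0.3],"angular":[0,0,0.03],"claw":-0.2},{"slide":[0.53,0.27,0.9],"angular":[0,0,0.03],"claw":-0.2},{"slide":[0.53,0.27,0.9],"angular":[0,0,0.03],"claw":-0.2},{"slide":[0.53,0.27,0.9],"angular":[0,0,0.03],"claw":-0.2},{"slide":[0.53,0.27,0.9],"angular":[0,0,0.03],"claw":-0.2},{"slide":[0.53,0.27,0.9],"angular":[0,0,0.03],"claw":-0.2}]'
python3 -c "
from h import *
goal([.471,.1905,.1235],down(np.radians(18.57)))
im=ctrl.get_image('side');cv2.imwrite('pics/s2.png',cv2.resize(im['color'][60:240,150:390],(800,600))[...,::-1])"
```

```text
time: 4.7
position: [0.4702, 0.1896, 0.2267]
tool_rot: [-1.831, -2.552, 0.0]
ft_force: [0.7, 0.2, 1.3]
grip_width: 0.403
grip_force: 0.0
slide [0.002, 0.004, 0.413] ang [-0.001, -0.001, 0.004] dist 0.10320410694982207 t 4.7
```

View pics/s2.png

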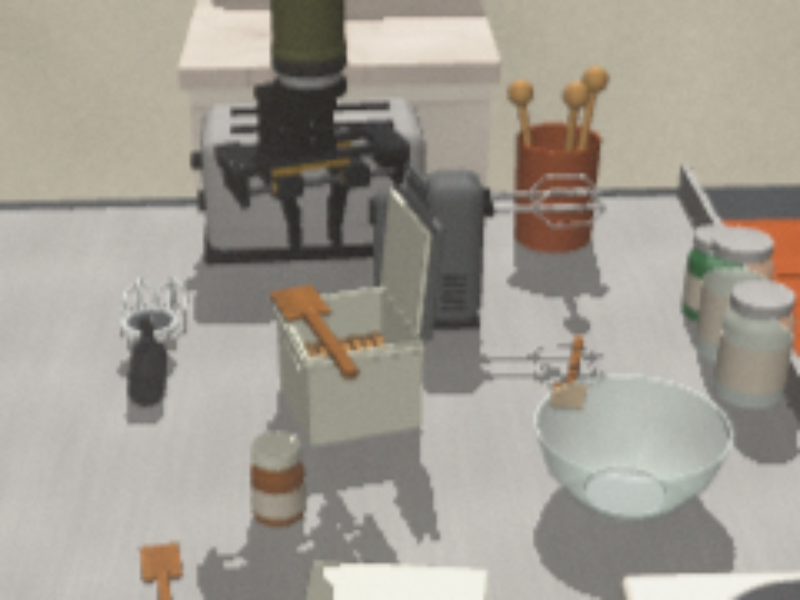

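The gripper is directly above the handle, fingers at px (295,230) and (338,215). The gripper body's right end at (405,150) just clears the lid's top. I'll lower in stages and watch the force.

```bash
python3 -m inch '[{"slide":[0,0,0.1],"angular":[0,0,0],"claw":-0.2},{"slide":[0,0,0.2],"angular":[0,0,0],"claw":-0.2},{"slide":[0,0,0.3],"angular":[0,0,0],"claw":-0.2},{"slide":[0.002,0.004,0.36],"angular":[0,0,0],"claw":-0.2},{"slide":[0.002,0.004,0.36],"angular":[0,0,0],"claw":-0.3}]'
python3 -c "
from h import *
goal([.471,.1905,.123],down(np.radians(18.57)))
s=ctrl.get_state();im=ctrl.get_image('side');P=pts(im).reshape(-1,3);q=P[((P>[.54,.15,.13])&(P<[.63,.3,.245])).all(1)];
e=np.array([.961,.277]);print(np.c_[q[:,:2]@e,q[:,2]][(q[:,2]>.2)].mean(0) if len(q) else 0)
S=np.load('side.npy').reshape(-1,3);q=S[((S>[.54,.15,.13])&(S<[.63,.3,.245])).all(1)];print(np.c_[q[:,:2]@e,q[:,2]][(q[:,2]>.2)].mean(0))"
```

```text
time: 5.25
position: [0.4715, 0.1906, 0.1365]
tool_rot: [-1.831, -2.552, -0.001]
ft_force: [-0.3, -1.5, -0.3]
grip_width: 0.374
grip_force: 0.0
slide [0.0, -0.002, 0.054] ang [0.0, -0.001, 0.004] dist 0.013464765921049093 t 5.25
[0.6047321  0.22748651]
[0.61432738 0.22460916]
```

```bash
python3 -m inch '[{"slide":[0,0,0.03],"angular":[0,0,0],"claw":-0.3},{"slide":[0,0,0.055],"angular":[0,0,0],"claw":-0.3},{"slide":[0,0,0.055],"angular":[0,0,0],"claw":-0.3},{"slide":[0,0,0.055],"angular":[0,0,0],"claw":-1},{"slide":[0,0,0.055],"angular":[0,0,0],"claw":-1},{"slide":[0,0,0.055],"angular":[0,0,0],"claw":-1},{"slide":[0,0,0.055],"angular":[0,0,0],"claw":-1},{"slide":[0,0,0.055],"angular":[0,0,0],"claw":-1}]' 25
```

```text
time: 6.1
position: [0.471, 0.1905, 0.1225]
tool_rot: [1.831, 2.553, 0.0]
ft_force: [1.4, 0.2, 2.1]
grip_width: 0.185
grip_force: 25.0
```

```bash
python3 -m inch '[{"slide":[0,0,-0.04],"angular":[0,0,0],"claw":-1},{"slide":[0,0,-0.12],"angular":[0,0,0],"claw":-1},{"slide":[0,0,-0.25],"angular":[0,0,0],"claw":-1},{"slide":[0,0,-0.4],"angular":[0,0,0],"claw":-1},{"slide":[0,0,-0.55],"angular":[0,0,0],"claw":-1},{"slide":[0,0,-0.65],"angular":[0,0,0],"claw":-1},{"slide":[0,0,-0.7],"angular":[0,0,0],"claw":-1},{"slide":[0,0,-0.7],"angular":[0,0,0],"claw":-1}]'
python3 -c "
from h import *
print('board origin plan')
goal([.49,-.02,.29],down(np.radians(5)))"
```

```text
time: 6.9
position: [0.4715, 0.1909, 0.2988]
tool_rot: [1.83, 2.551, 0.003]
ft_force: [0.1, -0.4, -0.7]
grip_width: 0.185
grip_force: 25.0
board origin plan
slide [-0.823, -0.201, 0.035] ang [0.006, 0.001, 0.457] dist 0.21192075034388747 t 6.9
```

```bash
python3 -m inch '[{"slide":[-0.08,-0.02,0],"angular":[0,0,0.05],"claw":-1},{"slide":[-0.2,-0.05,0],"angular":[0,0,0.1],"claw":-1},{"slide":[-0.34,-0.08,0.01],"angular":[0,0,0.2],"claw":-1},{"slide":[-0.48,-0.12,0.01],"angular":[0,0,0.3],"claw":-1},{"slide":[-0.62,-0.15,0.02],"angular":[0,0,0.38],"claw":-1},{"slide":[-0.75,-0.18,0.03],"angular":[0,0,0.44],"claw":-1},{"slide":[-0.82,-0.2,0.03],"angular":[0,0,0.46],"claw":-1},{"slide":[-0.82,-0.2,0.03],"angular":[0,0,0.46],"claw":-1}]'
python3 -c "
from h import *
goal([.536,-.223,.15],down(np.radians(-7.2)))"
```

```text
time: 7.7
position: [0.4883, -0.0234, 0.2882]
tool_rot: [-2.13, -2.306, 0.003]
ft_force: [-0.2, -0.0, -0.4]
grip_width: 0.182
grip_force: 25.0
slide [-0.811, 0.129, 0.552] ang [-0.006, -0.0, 0.392] dist 0.24739567966025663 t 7.7
```

```bash
python3 -m inch '[{"slide":[-0.08,0.01,0.03],"angular":[0,0,0.05],"claw":-1},{"slide":[-0.2,0.03,0.1],"angular":[0,0,0.1],"claw":-1},{"slide":[-0.34,0.06,0.2],"angular":[0,0,0.2],"claw":-1},{"slide":[-0.48,0.08,0.3],"angular":[0,0,0.27],"claw":-1},{"slide":[-0.62,0.1,0.4],"angular":[0,0,0.33],"claw":-1},{"slide":[-0.74,0.12,0.48],"angular":[0,0,0.37],"claw":-1},{"slide":[-0.81,0.13,0.55],"angular":[0,0,0.39],"claw":-1},{"slide":[-0.81,0.13,0.55],"angular":[0,0,0.39],"claw":-1},{"slide":[-0.81,0.13,0.55],"angular":[0,0,0.39],"claw":-1}]'
python3 - <<'E'
from h import *
goal([.536,-.223,.035],down(np.radians(-7.2)))
im=ctrl.get_image('side');P=pts(im);cv2.imwrite('pics/s3.png',cv2.resize(im['color'][130:310,150:390],(800,600))[...,::-1])
for r in ctrl.outline_of("turner","side")[:3]:
    p=P[r["mask"]&(im["depth"]>0)];print(r["confidence"],r["bbox"],np.percentile(p,[2,50,98],axis=0).round(3).tolist())
E
```

```text
time: 8.6
position: [0.5389, -0.2174, 0.1516]
tool_rot: [-2.346, -2.086, -0.001]
ft_force: [-0.2, 0.3, 0.2]
grip_width: 0.184
grip_force: 25.0
slide [-0.025, -0.008, 0.467] ang [-0.002, -0.003, 0.016] dist 0.11680853580804683 t 8.6
0.75 [197.7, 239.5, 15.7, 35.2] [[0.293, -0.212, 0.0], [0.32, -0.098, 0.005], [0.338, -0.046, 0.012]]
0.49 [270.1, 222.9, 14.0, 44.3] [[0.518, -0.331, 0.142], [0.533, -0.251, 0.15], [0.564, -0.149, 0.166]]
0.45 [322.7, 166.7, 1.2, 10.2] [[0.768, 0.261, 0.006], [0.778, 0.297, 0.01], [0.786, 0.335, 0.013]]
```

View pics/s3.png

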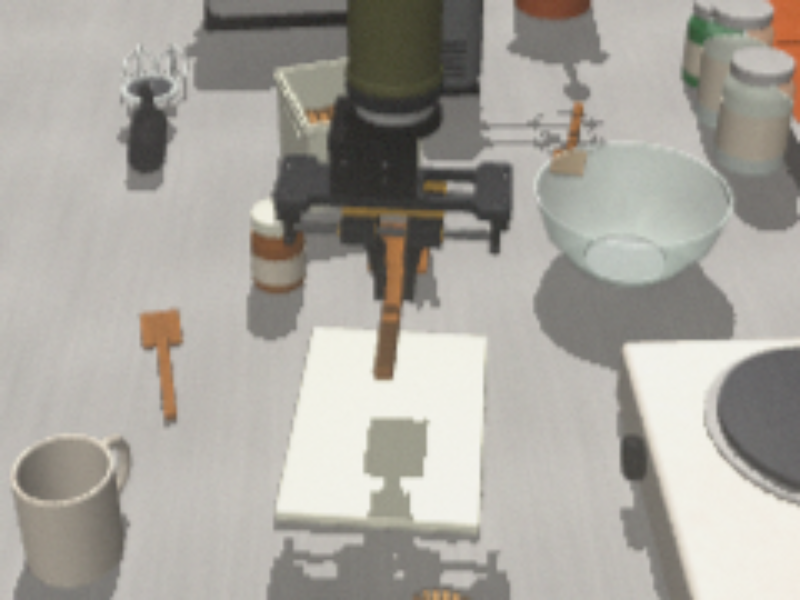

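The turner is held level above the board, with its handle end at px (385,375) on the board side. I'll lower it, slowing near contact.

```bash
python3 -m inch '[{"slide":[-0.02,-0.01,0.1],"angular":[0,0,0.01],"claw":-1},{"slide":[-0.025,-0.01,0.22],"angular":[0,0,0.01],"claw":-1},{"slide":[-0.025,-0.01,0.33],"angular":[0,0,0.01],"claw":-1},{"slide":[-0.025,-0.01,0.4],"angular":[0,0,0.01],"claw":-1},{"slide":[-0.025,-0.01,0.45],"angular":[0,0,0.01],"claw":-1},{"slide":[-0.025,-0.01,0.48],"angular":[0,0,0.01],"claw":-1},{"slide":[-0.025,-0.01,0.48],"angular":[0,0,0.01],"claw":-1},{"slide":[-0.025,-0.01,0.48],"angular":[0,0,0.01],"claw":-1}]'
```

```text
time: 9.5
position: [0.5365, -0.2246, 0.0334]
tool_rot: [2.353, 2.079, 0.001]
ft_force: [0.3, -0.5, -1.2]
grip_width: 0.182
grip_force: 25.0
```

```bash
python3 -m inch '[{"slide":[0,0,0.01],"angular":[0,0,0],"claw":-1},{"slide":[0,0,0.02],"angular":[0,0,0],"claw":-1},{"slide":[0,0,0.02],"angular":[0,0,0],"claw":-1}]'
```

```text
time: 9.8
position: [0.5356, -0.2247, 0.0273]
tool_rot: [2.355, 2.079, -0.0]
ft_force: [0.2, 0.3, -0.7]
grip_width: 0.184
grip_force: 25.0
```

```bash
python3 -m inch '[{"slide":[0,0,0.006],"angular":[0,0,0],"claw":-1},{"slide":[0,0,0.012],"angular":[0,0,0],"claw":-1},{"slide":[0,0,0.012],"angular":[0,0,0],"claw":-1}]'
```

```text
time: 10.1
position: [0.5358, -0.2247, 0.0245]
tool_rot: [2.354, 2.079, -0.0]
ft_force: [-0.3, -0.1, 2.0]
grip_width: 0.18
grip_force: 25.0
```

```bash
python3 -m inch '[{"slide":[0,0,0.004],"angular":[0,0,0],"claw":-1},{"slide":[0,0,0.004],"angular":[0,0,0],"claw":-1}]'
```

```text
time: 10.3
position: [0.5358, -0.2247, 0.0245]
tool_rot: [2.354, 2.079, -0.001]
ft_force: [-3.4, 1.4, 9.0]
grip_width: 0.183
grip_force: 25.0
```

```bash
python3 -m inch '[{"slide":[0,0,-0.002],"angular":[0,0,0],"claw":-0.35},{"slide":[0,0,-0.002],"angular":[0,0,0],"claw":-0.2},{"slide":[0,0,-0.002],"angular":[0,0,0],"claw":-0.2},{"slide":[0,0,-0.002],"angular":[0,0,0],"claw":-0.2},{"slide":[0,0,-0.06],"angular":[0,0,0],"claw":-0.2},{"slide":[0,0,-0.25],"angular":[0,0,0],"claw":-0.2},{"slide":[0,0,-0.45],"angular":[0,0,0],"claw":-0.2},{"slide":[0,0,-0.65],"angular":[0,0,0],"claw":-0.2},{"slide":[0,0,-0.85],"angular":[0,0,0],"claw":-0.5},{"slide":[0,0,-0.99],"angular":[0,0,0],"claw":-1}]'
python3 - <<'E'
from h import *
im=ctrl.get_image('side');P=pts(im)
for r in ctrl.outline_of("turner","side")[:4]:
    p=P[r["mask"]&(im["depth"]>0)];print(r["confidence"],r["bbox"],np.percentile(p,[2,50,98],axis=0).round(3).tolist())
A=P.reshape(-1,3)
goal([.66,-.05,.40],down(np.radians(-34)))
E
```

```text
time: 11.3
position: [0.5366, -0.2245, 0.2761]
tool_rot: [2.35, 2.077, 0.003]
ft_force: [0.4, -1.1, -1.0]
grip_width: 0.294
grip_force: 0.0
0.91 [268.8, 254.8, 15.0, 52.0] [[0.517, -0.336, 0.014], [0.533, -0.188, 0.019], [0.566, -0.123, 0.026]]
0.57 [320.9, 168.2, 8.4, 14.9] [[0.746, 0.241, 0.001], [0.773, 0.278, 0.008], [0.789, 0.336, 0.012]]
0.48 [197.2, 238.9, 12.8, 29.6] [[0.294, -0.212, 0.001], [0.319, -0.093, 0.006], [0.335, -0.056, 0.012]]
slide [0.753, 0.401, -0.485] ang [0.023, 0.003, 0.898] dist 0.24525641412752539 t 11.4
```

```bash
python3 -m inch '[{"slide":[0.75,0.4,-0.48],"angular":[0,0,0.9],"claw":-1},{"slide":[0.75,0.4,-0.48],"angular":[0,0,0.9],"claw":-1},{"slide":[0.75,0.4,-0.48],"angular":[0,0,0.9],"claw":-1},{"slide":[0.75,0.4,-0.48],"angular":[0,0,0.9],"claw":-1},{"slide":[0.75,0.4,-0.48],"angular":[0,0,0.9],"claw":-1},{"slide":[0.75,0.4,-0.48],"angular":[0,0,0.9],"claw":-1},{"slide":[0.75,0.4,-0.48],"angular":[0,0,0.9],"claw":-1}]'
python3 -c "
from h import *
goal([.665,.15,.42],down(np.radians(-62)))"
```

```text
time: 12.1
position: [0.6583, -0.0491, 0.3907]
tool_rot: [-2.772, -1.477, -0.0]
ft_force: [-0.8, 0.0, -1.0]
grip_width: 0.005
grip_force: 0.0
slide [0.676, -0.422, -0.117] ang [-0.001, -0.0, 0.936] dist 0.2013936310737995 t 12.1
```

```bash
python3 -m inch '[{"slide":[0.68,-0.42,-0.12],"angular":[0,0,0.94],"claw":-1},{"slide":[0.68,-0.42,-0.12],"angular":[0,0,0.94],"claw":-1},{"slide":[0.68,-0.42,-0.12],"angular":[0,0,0.94],"claw":-1},{"slide":[0.68,-0.42,-0.12],"angular":[0,0,0.94],"claw":-1},{"slide":[0.68,-0.42,-0.12],"angular":[0,0,0.94],"claw":-1},{"slide":[0.68,-0.42,-0.12],"angular":[0,0,0.94],"claw":-1}]'
python3 - <<'E'
from h import *
e=np.array([.961,.277]);f=np.array([-.277,.961])
goal([*(e*.685+f*.062),.34],down(np.radians(-73.9)))
for c in("side","scene"):
    im=ctrl.get_image(c);P=pts(im).reshape(-1,3)
    q=P[((P>[.53,.14,.13])&(P<[.63,.31,.30])).all(1)];s=np.c_[q[:,:2]@e,q[:,:2]@f,q[:,2]]
    for z in np.arange(.14,.295,.01):
        r=s[(abs(s[:,2]-z)<.005)&(abs(s[:,1]-.062)<.075)]
        if len(r)>3:print(c,z.round(2),len(r),np.percentile(r,[5,50,95],axis=0).round(3)[:,:2].tolist())
E
```

```text
time: 12.7
position: [0.6658, 0.1491, 0.42]
tool_rot: [3.049, 0.755, -0.002]
ft_force: [-0.2, 0.3, -0.6]
grip_width: 0.004
grip_force: 0.0
slide [0.1, -0.401, 0.32] ang [0.001, 0.003, 0.391] dist 0.13059601039101015 t 12.7
side 0.14 42 [[0.6, -0.007], [0.602, 0.036], [0.615, 0.109]]
side 0.15 42 [[0.602, -0.008], [0.603, 0.033], [0.614, 0.108]]
side 0.16 42 [[0.602, -0.009], [0.605, 0.026], [0.618, 0.116]]
side 0.17 45 [[0.603, -0.008], [0.605, 0.047], [0.614, 0.119]]
side 0.18 41 [[0.605, -0.006], [0.606, 0.045], [0.615, 0.118]]
side 0.19 44 [[0.606, -0.008], [0.607, 0.027], [0.619, 0.104]]
side 0.2 46 [[0.606, -0.007], [0.608, 0.031], [0.621, 0.116]]
side 0.21 46 [[0.606, -0.007], [0.61, 0.043], [0.619, 0.119]]
side 0.22 41 [[0.608, -0.008], [0.611, 0.033], [0.621, 0.117]]
side 0.23 66 [[0.609, -0.009], [0.612, 0.049], [0.62, 0.115]]
side 0.24 71 [[0.612, -0.006], [0.62, 0.049], [0.627, 0.13]]
side 0.25 24 [[0.621, 0.014], [0.623, 0.061], [0.625, 0.104]]
side 0.26 15 [[0.621, 0.025], [0.622, 0.056], [0.625, 0.101]]
side 0.27 12 [[0.617, 0.026], [0.619, 0.033], [0.622, 0.089]]
side 
[... 312 characters left out ...]

scene 0.18 109 [[0.622, -0.006], [0.626, 0.059], [0.629, 0.125]]
scene 0.19 115 [[0.623, -0.004], [0.627, 0.058], [0.631, 0.124]]
scene 0.2 93 [[0.623, -0.006], [0.627, 0.054], [0.63, 0.126]]
scene 0.21 113 [[0.626, -0.008], [0.629, 0.055], [0.632, 0.121]]
scene 0.22 137 [[0.626, -0.006], [0.63, 0.06], [0.633, 0.124]]
scene 0.23 122 [[0.626, -0.005], [0.629, 0.057], [0.633, 0.12]]
scene 0.24 152 [[0.623, -0.007], [0.629, 0.061], [0.633, 0.127]]
scene 0.25 97 [[0.626, 0.023], [0.63, 0.058], [0.634, 0.099]]
scene 0.26 88 [[0.623, 0.024], [0.627, 0.061], [0.631, 0.095]]
scene 0.27 96 [[0.621, 0.026], [0.625, 0.062], [0.629, 0.097]]
scene 0.28 91 [[0.618, 0.023], [0.622, 0.059], [0.626, 0.095]]
```

```bash
python3 -m inch '[{"slide":[0.1,-0.4,0.0],"angular":[0,0,0.39],"claw":-1},{"slide":[0.1,-0.4,0.0],"angular":[0,0,0.39],"claw":-1},{"slide":[0.1,-0.4,0.3],"angular":[0,0,0.39],"claw":-1},{"slide":[0.1,-0.4,0.32],"angular":[0,0,0.39],"claw":-1},{"slide":[0.1,-0.4,0.5],"angular":[0,0,0.39],"claw":-1},{"slide":[0.1,-0.4,0.68],"angular":[0,0,0.39],"claw":-1},{"slide":[0.1,-0.4,0.71],"angular":[0,0,0.39],"claw":-1},{"slide":[0.1,-0.4,0.71],"angular":[0,0,0.39],"claw":-1}]'
python3 - <<'E'
from h import *
s=ctrl.get_state();e=np.array([.961,.277]);f=np.array([-.277,.961]);p=s["position"];print("e,f",p[:2]@e,p[:2]@f,p[2])
Rm=R.from_rotvec(s["tool_rot"]).as_matrix();print(Rm.round(3).tolist())
H=.601;r=.116
p0=np.array([p[:2]@e,p[2]])
for th in np.r_[1.67,1.6,np.arange(1.5,-.01,-.1)]:
    C=np.array([H,.110])+r*np.array([-np.cos(th),np.sin(th)])+.010*np.array([np.sin(th),np.cos(th)])
    T=C+[.0095,.011];d=(T-p0)/.25;print(th.round(2),T.round(4),"x",d[0].round(3),"z",-d[1].round(3))
goal([*(e*.685+f*.061),.240],down(np.radians(-73.9)))
E
```

```text
time: 13.6
position: [0.6424, 0.2456, 0.2421]
tool_rot: [3.11, 0.431, -0.005]
ft_force: [-0.2, 0.5, 0.4]
grip_width: 0.005
grip_force: 0.0
e,f 0.6853584427374302 0.05810895267700711 0.24205997909012034
[[0.962, 0.272, -0.003], [0.272, -0.962, -0.002], [-0.003, 0.001, -1.0]]
1.67 [0.6319 0.2354] x -0.214 z 0.026
1.6 [0.6239 0.2367] x -0.246 z 0.022
1.5 [0.6123 0.2374] x -0.292 z 0.019
1.4 [0.6006 0.237 ] x -0.339 z 0.02
1.3 [0.5891 0.2354] x -0.385 z 0.026
1.2 [0.5778 0.2327] x -0.43 z 0.037
1.1 [0.5668 0.2289] x -0.474 z 0.053
1.0 [0.5562 0.224 ] x -0.516 z 0.072
0.9 [0.5462 0.2181] x -0.557 z 0.096
0.8 [0.5369 0.2112] x -0.594 z 0.124
0.7 [0.5282 0.2034] x -0.629 z 0.155
0.6 [0.5204 0.1948] x -0.66 z 0.189
0.5 [0.5135 0.1854] x -0.687 z 0.227
0.4 [0.5076 0.1754] x -0.711 z 0.267
0.3 [0.5026 0.1648] x -0.731 z 0.309
0.2 [0.4988 0.1538] x -0.746 z 0.353
0.1 [0.4961 0.1425] x -0.757 z 0.398
-0.0 [0.4945 0.131 ] x -0.763 z 0.444
slide [-0.001, -0.012, 0.008] ang [0.003, 0.006, -0.01] dist 0.0035669313465457268 t 13.6
```

```bash
python3 -m inch '[{"slide":[-0.08,0,0.02],"angular":[0,0,0],"claw":-1},{"slide":[-0.16,0,0.02],"angular":[0,0,0],"claw":-1},{"slide":[-0.21,0,0.02],"angular":[0,0,0],"claw":-1},{"slide":[-0.246,0,0.02],"angular":[0,0,0],"claw":-1},{"slide":[-0.27,0,0.02],"angular":[0,0,0],"claw":-1},{"slide":[-0.292,0,0.019],"angular":[0,0,0],"claw":-1},{"slide":[-0.315,0,0.019],"angular":[0,0,0],"claw":-1},{"slide":[-0.339,0,0.02],"angular":[0,0,0],"claw":-1}]'
python3 - <<'E'
from h import *
im=ctrl.get_image('side');cv2.imwrite('pics/s4.png',cv2.resize(im['color'][60:240,150:390],(800,600))[...,::-1])
e=np.array([.961,.277]);f=np.array([-.277,.961]);P=pts(im).reshape(-1,3);q=P[((P>[.5,.1,.1])&(P<[.66,.31,.30])).all(1)];s=np.c_[q[:,:2]@e,q[:,:2]@f,q[:,2]]
for z in np.arange(.13,.29,.02):
    r=s[(abs(s[:,2]-z)<.005)&(abs(s[:,1])<.04)]
    if len(r)>3:print(z.round(2),np.percentile(r[:,0],[5,50,95]).round(3))
E
```

```text
time: 14.4
position: [0.5606, 0.2254, 0.2384]
tool_rot: [-3.111, -0.437, -0.0]
ft_force: [1.5, 0.3, 0.8]
grip_width: 0.004
grip_force: 0.7
0.13 [0.594 0.6   0.609]
0.15 [0.589 0.594 0.603]
0.17 [0.584 0.591 0.599]
0.19 [0.58  0.585 0.595]
0.21 [0.575 0.581 0.592]
0.23 [0.572 0.576 0.584]
0.25 [0.579 0.579 0.582]
0.27 [0.561 0.567 0.571]
```

View pics/s4.png

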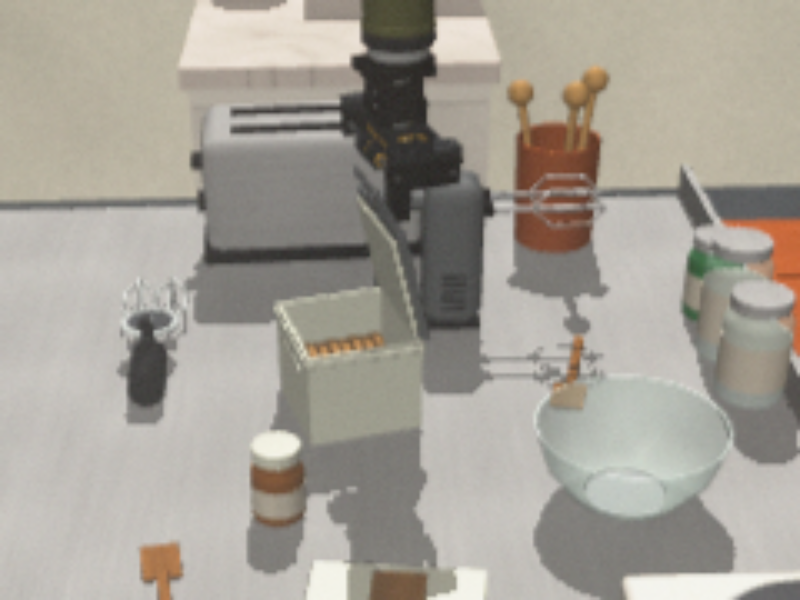

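The lid now leans forward (top at px (365,200)) at about 1.33 rad and follows the finger. I'll continue along the arc.

```bash
python3 -m inch '[{"slide":[-0.046,0,0.006],"angular":[0,0,0],"claw":-1},{"slide":[-0.091,0,0.017],"angular":[0,0,0],"claw":-1},{"slide":[-0.135,0,0.033],"angular":[0,0,0],"claw":-1},{"slide":[-0.177,0,0.052],"angular":[0,0,0],"claw":-1},{"slide":[-0.218,0,0.076],"angular":[0,0,0],"claw":-1},{"slide":[-0.255,0,0.104],"angular":[0,0,0],"claw":-1},{"slide":[-0.29,0,0.135],"angular":[0,0,0],"claw":-1},{"slide":[-0.321,0,0.169],"angular":[0,0,0],"claw":-1},{"slide":[-0.348,0,0.207],"angular":[0,0,0],"claw":-1}]'
python3 - <<'E'
from h import *
s=ctrl.get_state();e=np.array([.961,.277]);f=np.array([-.277,.961]);p=s["position"];print("e,f",p[:2]@e,p[:2]@f,p[2])
im=ctrl.get_image('side')
P=pts(im).reshape(-1,3);q=P[((P>[.4,.1,.1])&(P<[.66,.31,.30])).all(1)];s=np.c_[q[:,:2]@e,q[:,:2]@f,q[:,2]]
for x in np.arange(.42,.62,.02):
    r=s[(abs(s[:,0]-x)<.005)&(abs(s[:,1])<.04)]
    if len(r)>3:print(x.round(2),np.percentile(r[:,2],[5,50,95]).round(3))
E
```

```text
time: 15.35
position: [0.4763, 0.2015, 0.1859]
tool_rot: [3.111, 0.437, -0.001]
ft_force: [1.0, 0.1, 0.2]
grip_width: 0.005
grip_force: 0.3
e,f 0.5135756200744037 0.061666855129348136 0.1858837963831357
0.46 [0.183 0.186 0.187]
0.48 [0.106 0.259 0.287]
0.5 [0.108 0.251 0.288]
0.52 [0.104 0.251 0.288]
0.54 [0.106 0.253 0.288]
0.56 [0.102 0.141 0.149]
0.58 [0.104 0.131 0.138]
0.6 [0.103 0.118 0.125]
```

```bash
python3 -m inch '[{"slide":[-0.013,0,0.02],"angular":[0,0,0],"claw":-1},{"slide":[-0.024,0,0.04],"angular":[0,0,0],"claw":-1},{"slide":[-0.034,0,0.06],"angular":[0,0,0],"claw":-1},{"slide":[-0.044,0,0.082],"angular":[0,0,0],"claw":-1},{"slide":[-0.052,0,0.104],"angular":[0,0,0],"claw":-1},{"slide":[-0.059,0,0.126],"angular":[0,0,0],"claw":-1},{"slide":[-0.065,0,0.148],"angular":[0,0,0],"claw":-1},{"slide":[-0.07,0,0.168],"angular":[0,0,0],"claw":-1},{"slide":[-0.072,0,0.182],"angular":[0,0,0],"claw":-1},{"slide":[-0.073,0,0.192],"angular":[0,0,0],"claw":-1}]'
```

```text
time: 16.4
position: [0.4591, 0.1964, 0.138]
tool_rot: [3.111, 0.437, -0.001]
ft_force: [0.0, 0.2, 0.3]
grip_width: 0.005
grip_force: 0.3
```

```bash
python3 -m inch '[{"slide":[0,0,0.005],"angular":[0,0,0],"claw":-1},{"slide":[0,0,0.01],"angular":[0,0,0],"claw":-1},{"slide":[0,0,0.015],"angular":[0,0,0],"claw":-1},{"slide":[0,0,0.02],"angular":[0,0,0],"claw":-1},{"slide":[0,0,0.023],"angular":[0,0,0],"claw":-1},{"slide":[0,0,0.023],"angular":[0,0,0],"claw":-1}]'
```

```text
time: 17.0
position: [0.4595, 0.1965, 0.1327]
tool_rot: [3.111, 0.437, 0.0]
ft_force: [1.1, -0.5, -0.0]
grip_width: 0.005
grip_force: 0.0
```

```bash
python3 -m inch '[{"slide":[0,0,0.004],"angular":[0,0,0],"claw":-1},{"slide":[0,0,0.008],"angular":[0,0,0],"claw":-1},{"slide":[0,0,0.008],"angular":[0,0,0],"claw":-1}]'
```

```text
time: 17.3
position: [0.4595, 0.1965, 0.1314]
tool_rot: [3.111, 0.437, 0.0]
ft_force: [-1.9, -0.5, 3.7]
grip_width: 0.006
grip_force: 2.4
```

```bash
python3 -m inch '[{"slide":[0,0,0.004],"angular":[0,0,0],"claw":-1},{"slide":[0,0,0.004],"angular":[0,0,0],"claw":-1},{"slide":[0,0,0.004],"angular":[0,0,0],"claw":-1}]'
```

```text
time: 17.6
position: [0.4595, 0.1965, 0.1313]
tool_rot: [3.11, 0.437, 0.0]
ft_force: [-4.3, -1.5, 10.9]
grip_width: 0.002
grip_force: 5.3
```

The lid is hard down with 11 N on it. I'll lift and check the lid and clip.

```bash
python3 -m inch '[{"slide":[0,0,-0.05],"angular":[0,0,0],"claw":-1},{"slide":[0,0,-0.2],"angular":[0,0,0],"claw":-1},{"slide":[0,0,-0.4],"angular":[0,0,0],"claw":-1},{"slide":[0,0,-0.4],"angular":[0,0,0],"claw":-1}]'
python3 - <<'E'
from h import *
e=np.array([.961,.277]);f=np.array([-.277,.961])
for c in("side","scene"):
    im=ctrl.get_image(c);P=pts(im).reshape(-1,3)
    q=P[((P>[.35,.08,.07])&(P<[.66,.31,.14])).all(1)];s=np.c_[q[:,:2]@e,q[:,:2]@f,q[:,2]]
    for x in np.arange(.415,.62,.01):
        r=s[(abs(s[:,0]-x)<.005)&(abs(s[:,1]-.062)<.03)]
        if len(r)>3:print(c,x.round(3),len(r),np.percentile(r[:,2],[5,50,95]).round(3))
    if c=="side":cv2.imwrite('pics/s5.png',cv2.resize(im['color'][60:240,150:390],(800,600))[...,::-1])
s=ctrl.get_state();p=s["position"];print(p[:2]@e,p[:2]@f,p[2],s["time"])
E
```

```text
time: 18.0
position: [0.4631, 0.1985, 0.2369]
tool_rot: [-3.109, -0.437, -0.019]
ft_force: [0.1, -0.3, -0.2]
grip_width: 0.006
grip_force: 0.0
side 0.435 21 [0.106 0.109 0.111]
side 0.445 26 [0.109 0.112 0.115]
side 0.455 25 [0.114 0.115 0.118]
side 0.465 21 [0.116 0.12  0.122]
side 0.475 37 [0.073 0.116 0.122]
side 0.485 21 [0.118 0.12  0.122]
side 0.495 22 [0.119 0.122 0.124]
side 0.505 21 [0.12  0.122 0.125]
side 0.515 22 [0.12  0.122 0.125]
side 0.525 20 [0.119 0.124 0.126]
side 0.535 20 [0.12  0.123 0.125]
side 0.545 23 [0.12  0.122 0.125]
side 0.555 18 [0.121 0.122 0.125]
side 0.565 19 [0.12  0.122 0.125]
side 0.575 22 [0.12  0.122 0.124]
side 0.585 16 [0.119 0.122 0.125]
side 0.595 18 [0.119 0.121 0.121]
side 0.605 9 [0.118 0.118 0.12 ]
scene 0.435 19 [0.105 0.107 0.109]
scene 0.445 21 [0.108 0.11  0.113]
scene 0.455 28 [0.112 0.114 0.116]
scene 0.465 30 [0.114 0.117 0.121]
scene 0.475 42 [0.115 0.118 0.122]
scene 0.485 35 [0.116 0.119 0.122]
scene 0.495 40 [0.117 0.12  0.123]
scene 0.505 45 [0.117 0.121 0.125]
scene 0.515 42 [0.118 0.121 0.125]
scene 0.525 43 [0.118 0.122 0.124]
scene 0.535 43 [0.119 0.122 0.125]
scene 0.545 49 [0.118 0.122 0.125]
scene 0.555 42 [0.117 0.121 0.126]
scene 0.565 53 [0.118 0.121 0.126]
scene 0.575 52 [0.118 0.121 0.125]
scene 0.585 48 [0.117 0.121 0.125]
scene 0.595 57 [0.115 0.119 0.123]
scene 0.605 222 [0.073 0.101 0.121]
scene 0.615 24 [0.086 0.102 0.115]
0.4969334943057877 0.0616663844878404 0.23141870615365026 18.1
```

View pics/s5.png

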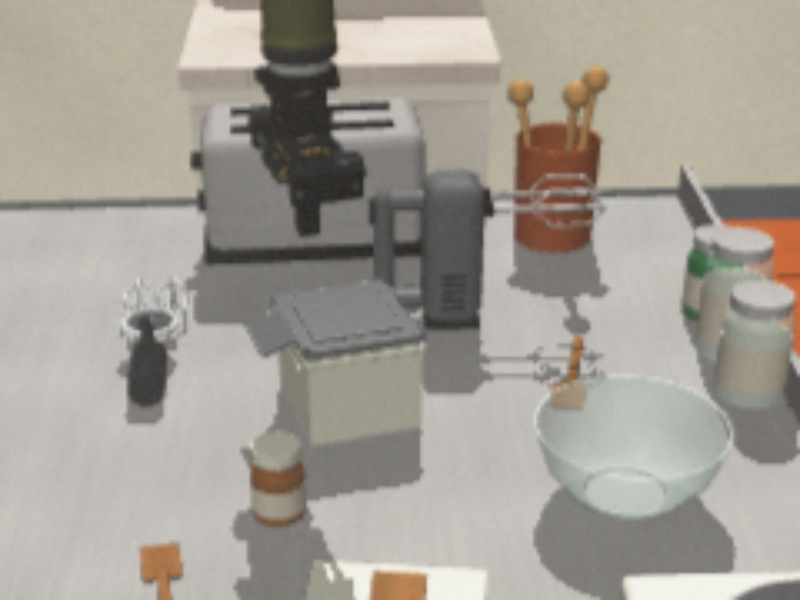

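The lid is level (top at 0.122 from front to back). The clip juts out to the front at px (265,330), drooping slightly. Next I'll press it down from above.

```bash
python3 -m inch '[{"slide":[-0.12,0,0],"angular":[0,0,0],"claw":-1},{"slide":[-0.228,0,0.1],"angular":[0,0,0],"claw":-1},{"slide":[-0.228,0,0.25],"angular":[0,0,0],"claw":-1},{"slide":[-0.228,0,0.34],"angular":[0,0,0],"claw":-1},{"slide":[-0.228,0,0.38],"angular":[0,0,0],"claw":-1},{"slide":[-0.228,0,0.42],"angular":[0,0,0],"claw":-1},{"slide":[-0.228,0,0.46],"angular":[0,0,0],"claw":-1},{"slide":[-0.228,0,0.5],"angular":[0,0,0],"claw":-1},{"slide":[-0.228,0,0.54],"angular":[0,0,0],"claw":-1},{"slide":[-0.228,0,0.54],"angular":[0,0,0],"claw":-1}]'
python3 - <<'E'
from h import *
s=ctrl.get_state();e=np.array([.961,.277]);f=np.array([-.277,.961]);p=s["position"];print("e,f",p[:2]@e,p[:2]@f,p[2],s["ft_force"].round(1))
E
```

```text
time: 19.1
position: [0.4037, 0.1804, 0.0934]
tool_rot: [3.111, 0.437, -0.004]
ft_force: [0.3, -0.1, -0.9]
grip_width: 0.002
grip_force: 0.0
e,f 0.43797094306917084 0.06157391355730203 0.09339325486304595 [ 0.3 -0.1 -0.9]
```

```bash
python3 -m inch '[{"slide":[0.01,0,0],"angular":[0,0,0],"claw":-1},{"slide":[0.02,0,0],"angular":[0,0,0],"claw":-1},{"slide":[0.03,0,0],"angular":[0,0,0],"claw":-1},{"slide":[0.04,0,0],"angular":[0,0,0],"claw":-1},{"slide":[0.048,0,0],"angular":[0,0,0],"claw":-1},{"slide":[0.048,0,0],"angular":[0,0,0],"claw":-1}]'
```

```text
time: 19.7
position: [0.4166, 0.1842, 0.0949]
tool_rot: [-3.111, -0.437, -0.001]
ft_force: [0.0, 0.5, -0.4]
grip_width: 0.002
grip_force: 0.1
```

```bash
python3 -m inch '[{"slide":[0.006,0,0],"angular":[0,0,0],"claw":-1},{"slide":[0.012,0,0],"angular":[0,0,0],"claw":-1},{"slide":[0.012,0,0],"angular":[0,0,0],"claw":-1}]'
```

```text
time: 20.0
position: [0.4192, 0.185, 0.0948]
tool_rot: [3.111, 0.437, 0.0]
ft_force: [-1.4, -0.5, -0.9]
grip_width: 0.006
grip_force: 0.3
```

```bash
python3 -m inch '[{"slide":[0.004,0,0],"angular":[0,0,0],"claw":-1},{"slide":[0.008,0,0],"angular":[0,0,0],"claw":-1},{"slide":[0.008,0,0],"angular":[0,0,0],"claw":-1}]'
```

```text
time: 20.3
position: [0.4208, 0.1854, 0.0947]
tool_rot: [3.111, 0.437, -0.001]
ft_force: [-1.5, -0.2, -0.5]
grip_width: 0.001
grip_force: 0.8
```

```bash
python3 -m inch '[{"slide":[0.004,0,0],"angular":[0,0,0],"claw":-1},{"slide":[0.008,0,0],"angular":[0,0,0],"claw":-1},{"slide":[0.008,0,0],"angular":[0,0,0],"claw":-1}]'
```

```text
time: 20.6
position: [0.4209, 0.1854, 0.0945]
tool_rot: [3.11, 0.437, -0.008]
ft_force: [-7.5, -3.1, 5.8]
grip_width: 0.009
grip_force: 4.0
```

```bash
python3 -m inch '[{"slide":[0.004,0,0],"angular":[0,0,0],"claw":-1},{"slide":[0.004,0,0],"angular":[0,0,0],"claw":-1},{"slide":[0.004,0,0],"angular":[0,0,0],"claw":-1}]'
```

```text
time: 20.9
position: [0.4209, 0.1854, 0.0944]
tool_rot: [3.109, 0.437, -0.011]
ft_force: [-10.8, -3.4, 7.8]
grip_width: 0.007
grip_force: 5.4
```

```bash
python3 -m inch '[{"slide":[-0.03,0,0],"angular":[0,0,0],"claw":-1},{"slide":[-0.07,0,0],"angular":[0,0,0],"claw":-1},{"slide":[-0.07,0,-0.15],"angular":[0,0,0],"claw":-1},{"slide":[-0.07,0,-0.35],"angular":[0,0,0],"claw":-1},{"slide":[-0.07,0,-0.55],"angular":[0,0,0],"claw":-1},{"slide":[-0.07,0,-0.75],"angular":[0,0,0],"claw":-1},{"slide":[-0.07,0.2,-0.95],"angular":[0,0,0],"claw":-1},{"slide":[-0.07,0.4,-0.95],"angular":[0,0,0],"claw":-1},{"slide":[-0.07,0.6,-0.95],"angular":[0,0,0],"claw":-1},{"slide":[-0.07,0.6,-0.95],"angular":[0,0,0],"claw":-1}]'
python3 - <<'E'
from h import *
e=np.array([.961,.277]);f=np.array([-.277,.961])
ims=[]
for c in("side","wrist"):
    st=ctrl.get_state();im=ctrl.get_image(c);T=None if c=="side" else wristT(im,st);P=pts(im,T).reshape(-1,3)
    q=P[((P>[.35,.08,.02])&(P<[.66,.31,.14])).all(1)];s=np.c_[q[:,:2]@e,q[:,:2]@f,q[:,2]]
    for x in np.arange(.435,.62,.02):
        r=s[(abs(s[:,0]-x)<.01)&(abs(s[:,1]-.062)<.06)&(s[:,2]>.03)]
        if len(r)>3:print(c,x.round(3),len(r),np.percentile(r[:,2],[5,50,95]).round(3))
    r=s[(s[:,2]<.112)&(s[:,2]>.07)&(s[:,0]<.49)&(abs(s[:,1]-.062)<.038)]
    if len(r):print(c,"front e",np.percentile(r[:,0],[2,50,98]).round(4),len(r))
    ims.append(cv2.resize(im["color"][60:240,150:390] if c=="side" else im["color"],(400,300)))
cv2.imwrite("pics/fin.png",np.hstack(ims)[...,::-1]);im=ctrl.get_image("scene");P=pts(im)
for q in("honey_jar","turner"):
    for r in ctrl.outline_of(q,"scene")[:3]:print(q,r["confidence"],np.median(P[r["mask"]],axis=0).round(3))
E
```

```text
time: 21.9
position: [0.4495, 0.0315, 0.3331]
tool_rot: [3.11, 0.425, 0.004]
ft_force: [-0.0, 1.0, -0.0]
grip_width: 0.004
grip_force: 0.0
side 0.455 4 [0.09  0.099 0.106]
side 0.475 206 [0.037 0.103 0.121]
side 0.495 89 [0.118 0.122 0.125]
side 0.515 81 [0.119 0.122 0.125]
side 0.535 84 [0.119 0.122 0.124]
side 0.555 89 [0.119 0.122 0.124]
side 0.575 81 [0.119 0.122 0.125]
side 0.595 72 [0.117 0.12  0.123]
side 0.615 12 [0.112 0.115 0.117]
side front e [0.4649 0.4664 0.4762] 54
wrist 0.475 1338 [0.117 0.12  0.121]
wrist 0.495 1691 [0.12  0.122 0.124]
wrist 0.515 1807 [0.12  0.123 0.124]
wrist 0.535 1900 [0.12  0.123 0.124]
wrist 0.555 2007 [0.12  0.123 0.124]
wrist 0.575 2117 [0.12  0.123 0.124]
wrist 0.595 2155 [0.119 0.12  0.123]
wrist 0.615 473 [0.112 0.115 0.12 ]
honey_jar 0.68 [0.449 0.    0.059]
turner 0.78 [ 0.541 -0.187  0.019]
turner 0.76 [0.771 0.232 0.005]
turner 0.72 [0.275 0.315 0.038]
```

View pics/fin.png

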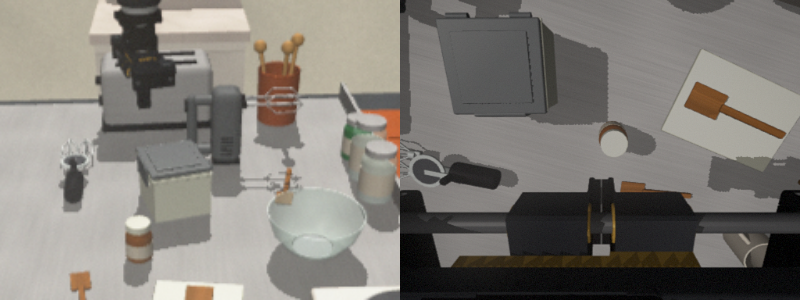

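The lid is flat, and the clip is folded against the front: its face measures e≈0.465, matching the finger's hard stop. The turner lies on the board, and the jar is where it was.

```bash
python3 -c "
from h import *
print(ctrl.close_job())"
```

```text
the job is handed in; nothing more can be done
None
```

The job is handed in at about 22 s of the 67 s allowed: the turner lies flat on the white board, the lid was shut gently, and the clip was then folded home, with no contact with the other kitchen things noticed (only the honey jar's place was re-measured).

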